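# Refit the cutter rotor on the bakery food processor

## Robot

A 7-joint arm with a two-finger parallel gripper is mounted at the origin on the work surface. World frame = base frame: x ahead of the robot, y to its left, z up, the work surface at z = 0. Lengths are in m, angles in rad, forces in N, time in s.
With the tool pointing down it reaches from about 0.425 to 0.825 m from the base axis. Payload 3.6 kg.
Tool frame: the origin (TCP) lies at the very end of the fingers, on their centre line; the grasp point (between the pads) lies 19 mm behind it; z points along the fingers, y is the line along which they close (so a half turn about z gives the same grasp; the last joint's range is limited). The gripper opens to 85 mm and grips with 20 to 120 N. Pads are 22 mm wide; open, the fingers measure 114 mm over their backs; the gripper's body (76 mm by 85 mm) begins 54 mm behind the grasp point. The pads swing forward as they close: fully open they stand 13 mm farther back than shut.
Start: joints at [-1.319, 0.615, -0.013, 1.423, 0.008, 1.103, -0.04], TCP at [0.179, 0.625, 0.231] pointing down, gripper open.
Joint ranges: [-3.12, 3.12], [-0.3, 2.06], [-1.34, 1.32], [0.26, 2.42], [-1.36, 4.5], [0.01, 1.98], [-2.84, 2.84]. Speed limits (rad/s): [2.79, 2.79, 3.14, 3.14, 3.14, 3.14, 3.14].

## Interface

Orientations are given as [roll, pitch, yaw] about the fixed x, y, z axes, in that order (R = Rz(yaw) Ry(pitch) Rx(roll)).
In Python, from plant import * gives the robot as it stands.
- The arm moves only by the tool jog_arm, never from a script. Its argument "increments" is a list of rows, each an object of numbers: "tx", "ty", "tz": the shift along the tool's x, y, z in m; "roll": the turn about the tool's z in rad; "fingers": the gripper command: -1 is shut, 1 is fully open, values between are in proportion. In form: [{"tx": .., "ty": .., "tz": .., "roll": .., "fingers": ..}, ...]. A call has 1 to 12 rows; each row shifts and turns the commanded pose from where the row before left it, along the tool's axes as they then stand; what a row does not reach is not made up. A row lasts 1/8 s, in which the tool goes at most 62.5 mm and 10.7 degrees, less where a joint would pass 70% of its speed; a pose out of reach is approached as far as the arm can. A call is refused whole if a number of a shift passes 0.0625 or a number of a turn 0.188, either way. A call with a gripper value outside its range is refused whole. The fingers move at their own pace and stop on an object; "squeeze" is the grip in N (left out, the last holds). Time passes only in rows, so rows that do not move let the fingers close. It gives the time, the measured TCP pose, the force, the opening and the grip force at its end, in the units of the state.
- get_state(): the state, without advancing time (a new reading comes with each control period).
- camera(name): name is "scene" or "top"; returns a dict with "img" (400x640x3 uint8, red, green, blue), "fx", "fy", "cx", "cy" (pixels), "eye" and "orientation" of the camera in the world. Camera axes: x right, y down, z forward; pixel columns grow to the right and rows downward; lengths in m; the calibration is good to about 2 mm. A picture is of the moment at which its call begins. There is no depth.
- close_job(): hands the job in; it is judged then, once.
The state is a dict: "time": time; "qpos": joint angles; "joint_velocities": joint speeds; "joint_efforts": joint torques, N m; "tcp_pos": TCP position; "eef_rot": TCP orientation; "force": force on the tool from outside, world axes, zero at the start; "ft_torque": the same for the moment, N m; "grip_width": finger opening in m; "gripper_force": force on a finger pad.
Only numpy, scipy, OpenCV 4.12 (cv2) and the standard library are available. Lean on these libraries where they do the work, as an engineer would, in place of code of your own. Each camera call takes 0.05 s, during which the arm holds its last target. There are 200 camera calls.

## Task

Take the cutter rotor from the wooden board by its red grip and fit it on the splined shaft of the food processor: press it down lightly, rock it to and fro about the shaft until the teeth mesh, then push it fully home on the collar and let go of it. Do not force it: never push down with more than about 20 N, or the sprung drive is pressed too far. Leave the jar, the bottle and the mug where they stand.

Things in the scene. Friction and masses are not known exactly. Their poses are not given: they have to be found in the camera images.
- rotor: Loose cutter rotor, 0.22 to 0.35 kg, standing upright on the board, 99 mm high. Origin: centre of its underside, z up along its axis. White round hub 41 mm across and 57 mm high, a red grip block on top. Two thin steel blades, 16 and 28 mm above the origin, stick out along +x and -x to 70 mm from the axis
- rotor_grip (a point): Point to pinch in the rotor's red grip block, on the axis, 82 mm above the rotor's underside. The block is 44 mm long along the rotor's x and 28 mm wide along its y (pinch across y); it spans 57 to 99 mm above the underside
- bore_mouth (a point): Mouth of the rotor's bore, centre of its underside (same point as the rotor's origin). Bore 31 mm wide, 52 mm deep, open below, with 6 equal straight teeth, every 60 degrees, the first on the rotor's +x; each 5 mm wide, 30 mm long from the underside, tips at radius 10.5 mm
- processor: Food processor, fixed on the counter: white base 230 x 200 x 85 mm, on it a shallow open steel bowl 194 mm across, its rim 129 mm above the counter. Origin: on the counter under the shaft's axis, z up. Its yaw says nothing of where the shaft's teeth are
- drive: Dark steel collar, 44 mm across, in the bowl. Origin: centre of its top face, the seat for the rotor's underside, 101 mm above the counter at rest; z up, does not turn; the splined shaft stands on it. Collar and shaft give way downward together on a spring, from about 6 N on, then 1.5 N per mm, to a hard stop after 14 mm at about 27 N
- shaft_tip (a point): Tip of the steel shaft, on its axis, 48 mm above the collar's top face. The top 14 mm of the shaft are a smooth round pilot without teeth: 18 mm across, its upper 8 mm conical, 8 mm across at the tip
- tooth_ends (a point): Centre of the shaft at the upper ends of its teeth, 34 mm above the collar. 6 equal straight teeth run from here down to the collar, each 5 mm wide, outer radius 14, root radius 9 mm. No pose tells their angle: it is random. The shaft turns only stiffly (0.12 Nm), so a rotor pressed lightly slides round on their ends and drops in within some 5 degrees of a match
- grip_balls (a point): Centre of the shaft at the height of two sprung balls, 10 mm above the collar. They hold the rotor: over its last 14 mm it does not fall by its own weight but must be pushed, with up to about 13 N
- board: Fixed wooden board 200 x 170 mm, 16 mm thick, on which the rotor stands. Origin: centre of its underside
- jar: Amber jar, 72 mm across, 110 mm high, to be left alone. Origin: centre of its underside
- bottle: Green bottle, 60 mm across, 170 mm high, to be left alone. Origin: centre of its underside
- mug: White mug, 80 mm across, 90 mm high, to be left alone. Origin: centre of its underside

How it is judged:
On the way, in this order (a step that is already met when the one before it is completed fails the run):
1. the rotor is lifted off the board in the fingers (height (world z) of rotor above 0.06 m and contact force between the fingers and rotor above 1 N), for 0.2 s.
2. the rotor's teeth have meshed: its underside is less than 26 mm above the collar, on the shaft's axis (z of rotor in the frame of drive below 0.026 m and horizontal distance between rotor and drive below 0.004 m and angle between the z axis of rotor and the z axis of drive, either way round below 0.08 rad), for 0.1 s.
At the end, for the whole second after the job is handed in: the rotor sits fully home: its underside within 3 mm of the collar, within 4 mm of the shaft's axis and upright within 0.08 rad, at rest and released; jar, bottle and mug where they were (z of rotor in the frame of drive below 0.003 m and horizontal distance between rotor and drive below 0.004 m and angle between the z axis of rotor and the z axis of drive, either way round below 0.08 rad and linear speed of rotor below 0.02 m/s and contact force between the fingers and rotor below 0.1 N); the robot touches nothing.
It fails at once if the sprung drive is pushed down by more than 12 mm, which takes about 24 N (z of drive in the frame of processor below 0.089 m).
It fails at once if the rotor is rammed or jammed against the drive with more than 60 N in all (contact force between rotor and drive above 60 N).
It fails at once if the jar, the bottle or the mug is shifted by more than 30 mm or knocked over (distance of any of jar, bottle, mug from where it was at the start of the episode above 0.03 m or angle between any of jar, bottle, mug's own z axis and vertical above 0.4 rad).
It also fails if it takes over 69 s, if anything falls off the work surface, if the arm or the gripper's body presses on something with over 40 N, if the wrist force passes 120 N, or if a joint passes its speed limit or range.

## Working session

There is one attempt and no reset: what is moved stays moved. The work goes in short steps, Python scripts to look and compute and a tool call to move; the robot and the scene stay as the last step left them, time stands still between calls to the robot, and variables do not carry over. Pictures are saved under pics/ and viewed, at most 10 in all, crops included, and the job is handed in when it is done.

Besides the shell and the picture viewer there is one more tool, called after ">>>" by a JSON object that holds its "op" and its "data", one argument or row to a line. jog_arm: Moves the arm, as the interface text tells. Its arguments: {"type":"object","properties":{"increments":{"type":"array","items":{"type":"object","properties":{"tx":{"type":"number"},"ty":{"type":"number"},"tz":{"type":"number"},"roll":{"type":"number"},"fingers":{"type":"number"}}}},"squeeze":{"type":"number"}},"required":["increments"]}

```bash
mkdir -p pics; ls; python3 - <<'E'
from plant import *
import cv2
for n in("scene","top"):
    c=camera(n); cv2.imwrite(f"pics/{n}0.png",c["img"][:,:,::-1])
    print({k:c[k] for k in c if k!="img"})
print(get_state())
E
```

```text
pics
{'fx': 386.0165730198683, 'fy': 386.0165730198683, 'cx': 322.37273388732183, 'cy': 195.64491845648485, 'eye': array([1.20886714, 0.19874977, 0.61362424]), 'orientation': array([-2.21627333,  0.0183901 ,  1.93613685])}
{'fx': 379.3716978769575, 'fy': 379.3716978769575, 'cx': 325.08326278177185, 'cy': 205.39265118859123, 'eye': array([ 0.41215732, -0.02943727,  0.90062555]), 'orientation': array([-2.95116587, -0.02792344, -1.56967255])}
{'time': 0.1, 'qpos': array([-1.31848857,  0.61585056, -0.01259685,  1.42476944,  0.00811528,
        1.10341368, -0.04037388]), 'joint_velocities': array([-4.98614719e-05, -3.09083087e-03,  4.70959103e-04, -4.30793572e-03,
       -3.81989158e-04,  9.60354059e-04,  1.03318779e-03]), 'joint_efforts': array([ 1.73230812e-03, -4.70387220e+01,  2.60706665e-01, -1.71573293e+01,
        1.01513552e-02,  5.87295333e-03, -1.26159409e-05]), 'tcp_pos': array([0.17869585, 0.62422089, 0.23022565]), 'eef_rot': array([-3.13920280e+00,  5.61770538e-05,  2.86286762e+00]), 'force': array([-0.14529269, -0.16411293, -0.53132321]), 'ft_torque': array([-0.05376805,  0.02494758, -0.00592233]), 'gripper_force': 0.0, 'grip_width': 0.0851498215975577}
```

View pics/scene0.png

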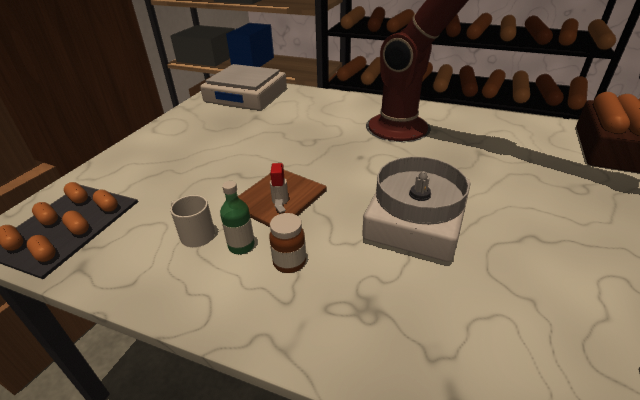

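View pics/top0.png

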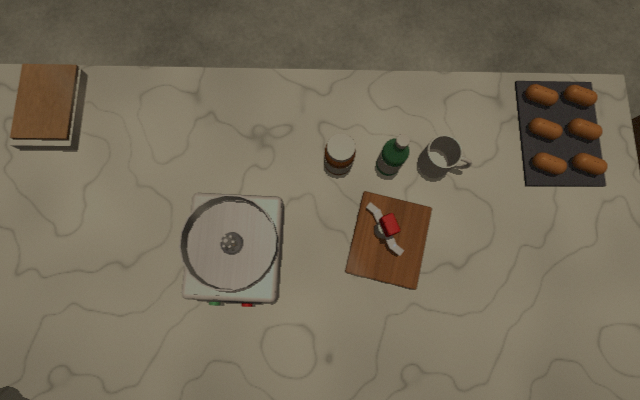

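The scene view shows the red grip near (278,170) and the shaft tip near (421,174). In the top view the grip is near (390,224) and the shaft near (231,242). I'll enlarge both.

```bash
python3 - <<'E'
import cv2,numpy as np
a=cv2.imread("pics/top0.png");b=cv2.imread("pics/scene0.png")
def c(i,u,v,w,h,k):return cv2.resize(i[v:v+h,u:u+w],(w*k,h*k),interpolation=cv2.INTER_CUBIC)
x=np.hstack([c(a,350,195,65,65,6),c(a,200,212,65,65,6)])
y=np.hstack([c(b,250,155,65,35,6),c(b,390,160,65,35,6)])
o=np.vstack([x,y]);cv2.imwrite("pics/crop0.png",np.clip(o*1.3,0,255).astype(np.uint8));print(o.shape)
E
```

```text
(600, 780, 3)
```

View pics/crop0.png

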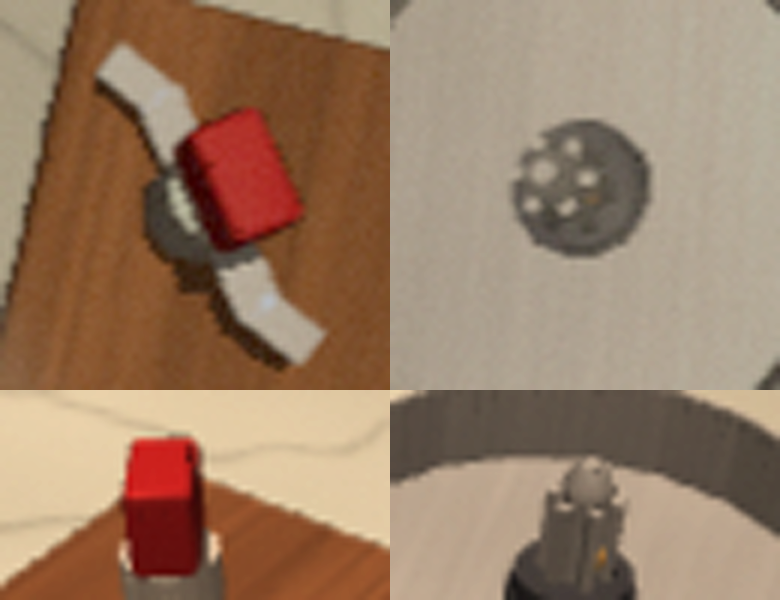

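Reading the crop at 6x: the grip's top face has corners near (186,150), (250,110), (300,208) and (240,240). The shaft tip is at (543,172), the collar centre at (582,188), and the tooth ends at (572,148), (587,177), (567,205), (531,204). In the scene crop the grip top is at (163,453) and the tip at (592,465).

```bash
cat > h.py <<'E'
from plant import *
import numpy as np,cv2
from scipy.spatial.transform import Rotation as R
def ray(c,p):
    return R.from_euler('xyz',c['orientation']).apply([(p[0]-c['cx'])/c['fx'],(p[1]-c['cy'])/c['fy'],1])
def onz(c,p,z):
    d=ray(c,p);return (c['eye']+d*(z-c['eye'][2])/d[2])
def tri(c1,p1,c2,p2):
    A=[];b=[]
    for c,p in((c1,p1),(c2,p2)):
        d=ray(c,p);d/=np.linalg.norm(d);M=np.eye(3)-np.outer(d,d);A.append(M);b.append(M@c['eye'])
    return np.linalg.lstsq(np.vstack(A),np.hstack(b),rcond=None)[0]
def proj(c,P):
    q=R.from_euler('xyz',c['orientation']).inv().apply(np.array(P)-c['eye']);return np.array([c['cx']+c['fx']*q[0]/q[2],c['cy']+c['fy']*q[1]/q[2]])
E
python3 - <<'E'
from h import *
np.set_printoptions(precision=4,suppress=True)
t=camera('top');s=camera('scene')
T=lambda x,y:(350+x/6-.4,195+y/6-.4)
S=lambda x,y:(200+(x-390)/6-.4,212+y/6-.4)
s1=lambda x,y:(250+x/6-.4,155+(y-390)/6-.4)
s2=lambda x,y:(390+(x-390)/6-.4,160+(y-390)/6-.4)
c=np.array([onz(t,T(*p),.115)[:2] for p in((186,150),(250,110),(300,208),(240,240))]);print('grip',c.mean(0))
e=(c[3]-c[0]+c[2]-c[1]);print('long dir',np.degrees(np.arctan2(e[1],e[0])),np.linalg.norm(e)/2,np.linalg.norm(c[1]-c[0]))
b=onz(t,T(310,345),.038)-onz(t,T(113,60),.038);print('blade',np.degrees(np.arctan2(b[1],b[0])),np.linalg.norm(b),(onz(t,T(310,345),.038)+onz(t,T(113,60),.038))/2)
print('tri grip',tri(t,T(243,177),s,s1(163,453)))
print('tip',onz(t,S(543,172),.149),'collar',onz(t,S(582,188),.101))
print('tri tip',tri(t,S(543,172),s,s2(592,462)), onz(s,s2(592,465),.149))
ctr=onz(t,S(582,188),.101)
for p in((572,148),(587,177),(567,205),(531,204)):
    d=onz(t,S(*p),.135)-ctr;print(np.degrees(np.arctan2(d[1],d[0]))%60,np.linalg.norm(d[:2]))
for n,p,z in(('bottle',(395,152),.13),('jar',(341,145),.11),('mug',(444,153),.09)):print(n,onz(t,p,z))
E
```

```text
grip [ 0.5246 -0.1882]
long dir -152.49011056147074 0.03733094177656341 0.027126738764937215
blade -146.44680039334295 0.1315708922999026 [ 0.5262 -0.1905  0.038 ]
tri grip [ 0.5242 -0.1878  0.1208]
tip [0.4859 0.1466 0.149 ] collar [0.4851 0.144  0.101 ]
tri tip [0.4857 0.1457 0.1516] [0.4838 0.1455 0.149 ]
41.63646817430818 0.010828211362054913
33.73835533302463 0.008880983487379665
16.939795746993866 0.009181894446190787
12.520861549551341 0.012565464104383514
bottle [ 0.6781 -0.2003  0.13  ]
jar [ 0.6998 -0.0861  0.11  ]
mug [ 0.6907 -0.3203  0.09  ]
```

>>> {"op": "jog_arm", "data": {
  "increments": [
    {"roll":0.18,"fingers":1},
    {"roll":0.18},
    {"roll":0.18},
    {"roll":0.18},
    {"roll":0.18},
    {"roll":0.18},
    {"roll":0.18},
    {"roll":0.18},
    {"roll":0.18},
    {"roll":0.18},
    {"roll":0.18},
    {"roll":0.18}
  ]
}}

```text
$.increments[0]: bad value
```

>>> {"op": "jog_arm", "data": {
  "increments": [
    {"tx":0,"ty":0,"tz":0,"roll":0.18,"fingers":1},
    {"tx":0,"ty":0,"tz":0,"roll":0.18,"fingers":1},
    {"tx":0,"ty":0,"tz":0,"roll":0.18,"fingers":1},
    {"tx":0,"ty":0,"tz":0,"roll":0.18,"fingers":1},
    {"tx":0,"ty":0,"tz":0,"roll":0.18,"fingers":1},
    {"tx":0,"ty":0,"tz":0,"roll":0.18,"fingers":1},
    {"tx":0,"ty":0,"tz":0,"roll":0.18,"fingers":1},
    {"tx":0,"ty":0,"tz":0,"roll":0.18,"fingers":1},
    {"tx":0,"ty":0,"tz":0,"roll":0.18,"fingers":1},
    {"tx":0,"ty":0,"tz":0,"roll":0.18,"fingers":1},
    {"tx":0,"ty":0,"tz":0,"roll":0.18,"fingers":1},
    {"tx":0,"ty":0,"tz":0,"roll":0.18,"fingers":1}
  ]
}}

```text
time: 1.7
tcp_pos: [0.1785, 0.6248, 0.2309]
eef_rot: [3.141, 0.001, 0.697]
force: [0.7, 0.2, 0.1]
grip_width: 0.0846
gripper_force: 0.0
```

>>> {"op": "jog_arm", "data": {
  "increments": [
    {"tx":0,"ty":0,"tz":0,"roll":0.176,"fingers":1},
    {"tx":0.005,"ty":0.022,"tz":0,"roll":0,"fingers":1},
    {"tx":0.01,"ty":0.045,"tz":0,"roll":0,"fingers":1},
    {"tx":0.01,"ty":0.045,"tz":0,"roll":0,"fingers":1},
    {"tx":0.01,"ty":0.045,"tz":0,"roll":0,"fingers":1},
    {"tx":0.01,"ty":0.045,"tz":0,"roll":0,"fingers":1},
    {"tx":0.01,"ty":0.045,"tz":0,"roll":0,"fingers":1},
    {"tx":0.01,"ty":0.045,"tz":0,"roll":0,"fingers":1},
    {"tx":0.01,"ty":0.045,"tz":0,"roll":0,"fingers":1},
    {"tx":0.01,"ty":0.045,"tz":0,"roll":0,"fingers":1},
    {"tx":0.01,"ty":0.045,"tz":0,"roll":0,"fingers":1},
    {"tx":0.003,"ty":0.005,"tz":0,"roll":0,"fingers":1}
  ]
}}

```text
time: 3.2
tcp_pos: [0.4838, 0.2941, 0.2321]
eef_rot: [3.138, -0.001, 0.52]
force: [0.6, 0.2, -0.1]
grip_width: 0.0854
gripper_force: 0.0
```

>>> {"op": "jog_arm", "data": {
  "increments": [
    {"tx":-0.01,"ty":0.02,"tz":0,"roll":0,"fingers":1},
    {"tx":-0.02,"ty":0.043,"tz":0,"roll":0,"fingers":1},
    {"tx":-0.02,"ty":0.043,"tz":0,"roll":0,"fingers":1},
    {"tx":-0.02,"ty":0.043,"tz":0,"roll":0,"fingers":1},
    {"tx":-0.02,"ty":0.043,"tz":0,"roll":0,"fingers":1},
    {"tx":-0.02,"ty":0.043,"tz":0,"roll":0,"fingers":1},
    {"tx":-0.02,"ty":0.043,"tz":0,"roll":0,"fingers":1},
    {"tx":-0.02,"ty":0.043,"tz":0,"roll":0,"fingers":1},
    {"tx":-0.02,"ty":0.043,"tz":0,"roll":0,"fingers":1},
    {"tx":-0.02,"ty":0.043,"tz":0,"roll":0,"fingers":1},
    {"tx":-0.01,"ty":0.02,"tz":0,"roll":0,"fingers":1},
    {"tx":0,"ty":0,"tz":0,"roll":0,"fingers":1}
  ]
}}

```text
time: 4.7
tcp_pos: [0.5211, -0.1707, 0.2314]
eef_rot: [3.142, 0.001, 0.524]
force: [-0.8, 0.9, -0.7]
grip_width: 0.0855
gripper_force: 0.0
```

>>> {"op": "jog_arm", "data": {
  "increments": [
    {"tx":-0.006,"ty":0.018,"tz":0,"roll":0,"fingers":1},
    {"tx":0,"ty":0,"tz":0.03,"roll":0,"fingers":1},
    {"tx":0,"ty":0,"tz":0.03,"roll":0,"fingers":1},
    {"tx":0,"ty":0,"tz":0.03,"roll":0,"fingers":1},
    {"tx":0,"ty":0,"tz":0,"roll":0,"fingers":1}
  ]
}}

```text
time: 5.32
tcp_pos: [0.5248, -0.1841, 0.1393]
eef_rot: [-3.136, 0.003, 0.531]
force: [0.8, 0.5, 0.7]
grip_width: 0.0853
gripper_force: 0.0
```

```bash
python3 - <<'E'
from h import *
t=camera('top')['img'];s=camera('scene')['img']
f=lambda i,u,v,k:cv2.resize(i[v:v+100,u:u+100],None,fx=k,fy=k,interpolation=cv2.INTER_CUBIC)
cv2.imwrite('pics/g1.png',np.clip(np.hstack([f(t,340,170,4),f(s,230,110,4)])[:,:,::-1]*1.3,0,255).astype(np.uint8))
st=get_state();print(st['tcp_pos'],st['eef_rot'])
E
```

```text
[ 0.52679985 -0.18632214  0.14200642] [-3.14148433e+00 -6.17933340e-04  5.29168624e-01]
```

View pics/g1.png

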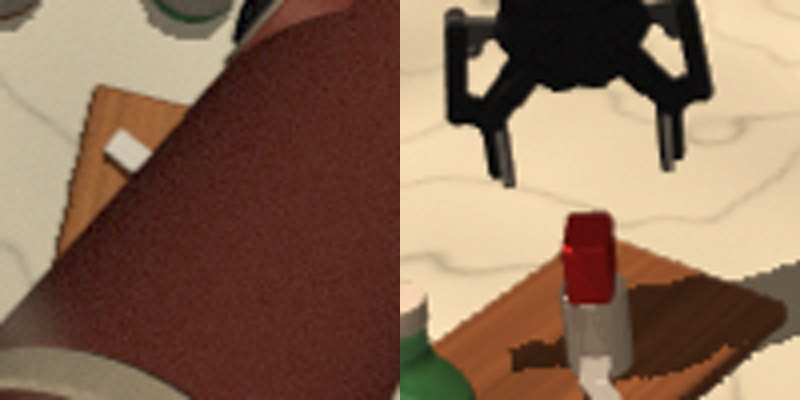

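The scene crop shows the fingertips at (508,185) and (668,170), on either side of the red block at (590,215), so they are centred. I'll descend and close.

>>> {"op": "jog_arm", "data": {
  "increments": [
    {"tx":-0.001,"ty":0.002,"tz":0.02,"roll":0,"fingers":1},
    {"tx":0,"ty":0,"tz":0.02,"roll":0,"fingers":1},
    {"tx":0,"ty":0,"tz":0.02,"roll":0,"fingers":1},
    {"tx":0,"ty":0,"tz":0,"roll":0,"fingers":1},
    {"tx":0,"ty":0,"tz":0,"roll":0,"fingers":1},
    {"tx":0,"ty":0,"tz":0,"roll":0,"fingers":1}
  ]
}}

```text
time: 6.18
tcp_pos: [0.5274, -0.1901, 0.0827]
eef_rot: [3.14, -0.002, 0.527]
force: [-0.2, -0.3, 0.5]
grip_width: 0.0853
gripper_force: 0.0
```

>>> {"op": "jog_arm", "data": {
  "increments": [
    {"tx":0,"ty":0,"tz":0,"roll":0,"fingers":-1},
    {"tx":0,"ty":0,"tz":0,"roll":0,"fingers":-1},
    {"tx":0,"ty":0,"tz":0,"roll":0,"fingers":-1},
    {"tx":0,"ty":0,"tz":0,"roll":0,"fingers":-1},
    {"tx":0,"ty":0,"tz":0,"roll":0,"fingers":-1},
    {"tx":0,"ty":0,"tz":0,"roll":0,"fingers":-1},
    {"tx":0,"ty":0,"tz":0,"roll":0,"fingers":-1},
    {"tx":0,"ty":0,"tz":0,"roll":0,"fingers":-1}
  ],
  "squeeze": 60
}}

```text
time: 7.18
tcp_pos: [0.5269, -0.1899, 0.0816]
eef_rot: [3.141, -0.0, 0.527]
force: [0.1, 1.5, 4.9]
grip_width: 0.0286
gripper_force: 54.6
```

>>> {"op": "jog_arm", "data": {
  "increments": [
    {"tx":0,"ty":0,"tz":-0.01,"roll":0,"fingers":-1},
    {"tx":0,"ty":0,"tz":-0.02,"roll":0,"fingers":-1},
    {"tx":0,"ty":0,"tz":-0.03,"roll":0,"fingers":-1},
    {"tx":0,"ty":0,"tz":-0.03,"roll":0,"fingers":-1},
    {"tx":0,"ty":0,"tz":-0.03,"roll":0,"fingers":-1},
    {"tx":0,"ty":0,"tz":-0.03,"roll":0,"fingers":-1},
    {"tx":0,"ty":0,"tz":-0.01,"roll":0,"fingers":-1},
    {"tx":0,"ty":0,"tz":0,"roll":0,"fingers":-1}
  ]
}}

```text
time: 8.18
tcp_pos: [0.5262, -0.1894, 0.2409]
eef_rot: [-3.141, 0.0, 0.527]
force: [0.9, 0.6, -2.9]
grip_width: 0.0291
gripper_force: 54.9
```

>>> {"op": "jog_arm", "data": {
  "increments": [
    {"tx":0.006,"ty":-0.014,"tz":0,"roll":0,"fingers":-1},
    {"tx":0.012,"ty":-0.028,"tz":0,"roll":0,"fingers":-1},
    {"tx":0.014,"ty":-0.033,"tz":0,"roll":0,"fingers":-1},
    {"tx":0.014,"ty":-0.033,"tz":0,"roll":0,"fingers":-1},
    {"tx":0.014,"ty":-0.033,"tz":0,"roll":0,"fingers":-1},
    {"tx":0.014,"ty":-0.033,"tz":0,"roll":0,"fingers":-1},
    {"tx":0.014,"ty":-0.033,"tz":0,"roll":0,"fingers":-1},
    {"tx":0.014,"ty":-0.033,"tz":0,"roll":0,"fingers":-1},
    {"tx":0.014,"ty":-0.033,"tz":0,"roll":0,"fingers":-1},
    {"tx":0.012,"ty":-0.026,"tz":0,"roll":0,"fingers":-1},
    {"tx":0.005,"ty":-0.012,"tz":0,"roll":0,"fingers":-1},
    {"tx":0,"ty":0,"tz":0,"roll":0,"fingers":-1}
  ]
}}

```text
time: 9.68
tcp_pos: [0.4843, 0.1468, 0.2405]
eef_rot: [-3.141, 0.002, 0.529]
force: [-0.5, -0.4, -3.4]
grip_width: 0.0289
gripper_force: 54.9
```

```bash
python3 - <<'E'
from h import *
camera('top');S=camera('scene');t=camera('top')['img'];s=S['img']
f=lambda i,u,v,k:cv2.resize(i[v:v+100,u:u+100],None,fx=k,fy=k,interpolation=cv2.INTER_CUBIC)
cv2.imwrite('pics/p1.png',np.clip(f(s,370,90,6)[:,:,::-1]*1.3,0,255).astype(np.uint8))
st=get_state();print(st['tcp_pos'],st['eef_rot'],st['force'])
E
```

```text
[0.48527435 0.14413718 0.24129492] [3.14061675e+00 6.08917763e-04 5.24018999e-01] [ 0.11514383  0.05621571 -2.69158433]
```

View pics/p1.png

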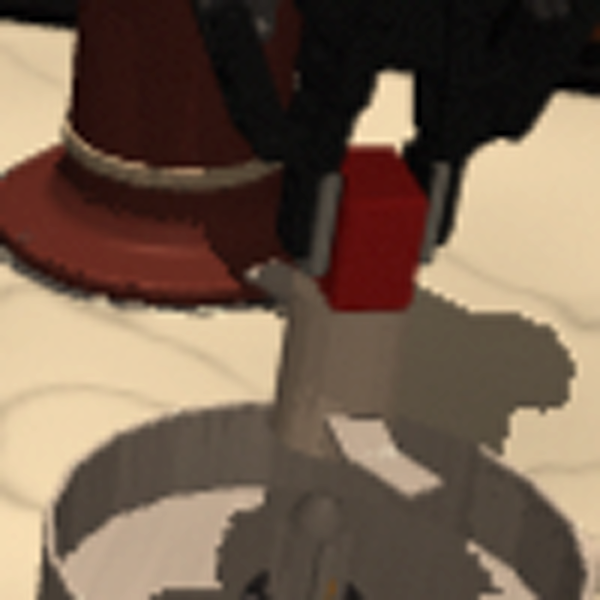

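The scene crop shows the rotor hanging upright over the bowl. The hub's left edge runs from (297,300) to (275,450), its right edge is near 408 at the top, and the shaft tip is at (318,497). I'll check this against the projections and refine the tooth angle from the first picture.

```bash
python3 - <<'E'
from h import *
from scipy.optimize import least_squares
np.set_printoptions(precision=2,suppress=True)
s=camera('scene');p=[(get_state()['tcp_pos']) for _ in range(3)][-1];print(p)
C=lambda P:(proj(s,P)-[370,90]+.4)*6
b=p[2]-.0656
print('hub top',C([p[0],p[1],b+.057]),'hub bot',C([p[0],p[1],b]))
print('grip top front', C([p[0],p[1],b+.099]))
for q in((.4855,.1455),(.485,.144),(.486,.1465)):print('tip',C([*q,.149]))
t=camera('top')
S=lambda x,y:(200+(x-390)/6-.4,212+y/6-.4)
pts=np.array([onz(t,S(*q),.135)[:2] for q in((572,148),(587,177),(567,205),(531,204))])
k=np.array([0,1,2,3]) 
def f(v):
    a=v[2]-k*np.pi/3
    m=v[:2]+.0118*np.c_[np.cos(a),np.sin(a)]
    return np.r_[((m-pts)*1e3).ravel(),(v[0]-.4855)*500,(v[1]-.1455)*500]
for a0 in range(0,360,60):
    r=least_squares(f,[.4855,.1455,np.radians(a0)],x_scale=[.001,.001,.1]);print(r.cost,r.x[:2]*1e3,np.degrees(r.x[2])%60)
E
```

```text
[0.49 0.14 0.24]
hub top [351.75 289.38] hub bot [328.06 433.09]
grip top front [370.59 175.16]
tip [321.26 497.46]
tip [317.27 495.96]
tip [323.85 498.69]
0.825044188895103 [486.23 146.81] 27.01758232891845
0.825044188899391 [486.23 146.81] 27.017585481108142
0.8250441888937872 [486.23 146.81] 27.017581065102426
0.8250441888907435 [486.23 146.81] 27.017571259086424
0.8250441888945935 [486.23 146.81] 27.01756581107361
0.8250441888924241 [486.23 146.81] 27.017568149745443
```

>>> {"op": "jog_arm", "data": {
  "increments": [
    {"tx":0.001,"ty":-0.001,"tz":0.01,"roll":0,"fingers":-1},
    {"tx":0,"ty":0,"tz":0.01,"roll":0,"fingers":-1},
    {"tx":0,"ty":0,"tz":0.005,"roll":0,"fingers":-1},
    {"tx":0,"ty":0,"tz":0.005,"roll":0,"fingers":-1},
    {"tx":0,"ty":0,"tz":0.004,"roll":0,"fingers":-1},
    {"tx":0,"ty":0,"tz":0,"roll":0,"fingers":-1},
    {"tx":0,"ty":0,"tz":0,"roll":0,"fingers":-1}
  ]
}}

```text
time: 10.8
tcp_pos: [0.4857, 0.1474, 0.2075]
eef_rot: [3.141, -0.0, 0.527]
force: [-0.3, 0.1, -2.6]
grip_width: 0.0291
gripper_force: 55.0
```

>>> {"op": "jog_arm", "data": {
  "increments": [
    {"tx":0,"ty":0,"tz":0.003,"roll":0,"fingers":-1},
    {"tx":0,"ty":0,"tz":0.003,"roll":0,"fingers":-1},
    {"tx":0,"ty":0,"tz":0.003,"roll":0,"fingers":-1},
    {"tx":0,"ty":0,"tz":0,"roll":0,"fingers":-1},
    {"tx":0,"ty":0,"tz":0,"roll":0,"fingers":-1}
  ]
}}

```text
time: 11.42
tcp_pos: [0.4858, 0.1475, 0.1992]
eef_rot: [-3.141, -0.001, 0.527]
force: [-2.0, -0.6, 4.0]
grip_width: 0.0293
gripper_force: 55.6
```

>>> {"op": "jog_arm", "data": {
  "increments": [
    {"tx":0,"ty":0,"tz":0.001,"roll":0.04,"fingers":-1},
    {"tx":0,"ty":0,"tz":0,"roll":0.04,"fingers":-1},
    {"tx":0,"ty":0,"tz":0,"roll":0.04,"fingers":-1},
    {"tx":0,"ty":0,"tz":0,"roll":0.04,"fingers":-1},
    {"tx":0,"ty":0,"tz":0,"roll":0,"fingers":-1}
  ]
}}

```text
time: 12.05
tcp_pos: [0.4866, 0.1476, 0.1985]
eef_rot: [-3.142, -0.003, 0.367]
force: [-1.6, -0.1, 5.3]
grip_width: 0.0289
gripper_force: 55.0
```

>>> {"op": "jog_arm", "data": {
  "increments": [
    {"tx":0,"ty":0,"tz":0.0005,"roll":-0.05,"fingers":-1},
    {"tx":0,"ty":0,"tz":0,"roll":-0.05,"fingers":-1},
    {"tx":0,"ty":0,"tz":0,"roll":-0.05,"fingers":-1},
    {"tx":0,"ty":0,"tz":0,"roll":-0.05,"fingers":-1},
    {"tx":0,"ty":0,"tz":0,"roll":-0.05,"fingers":-1},
    {"tx":0,"ty":0,"tz":0,"roll":-0.05,"fingers":-1},
    {"tx":0,"ty":0,"tz":0,"roll":0,"fingers":-1}
  ]
}}

```text
time: 12.92
tcp_pos: [0.4867, 0.1475, 0.1982]
eef_rot: [3.141, -0.003, 0.667]
force: [-1.5, 0.1, 6.4]
grip_width: 0.0286
gripper_force: 56.1
```

>>> {"op": "jog_arm", "data": {
  "increments": [
    {"tx":-0.0015,"ty":-0.0005,"tz":0,"roll":0.0,"fingers":-1},
    {"tx":0,"ty":0,"tz":0.0005,"roll":0.03,"fingers":-1},
    {"tx":0,"ty":0,"tz":0,"roll":0.03,"fingers":-1},
    {"tx":0,"ty":0,"tz":0,"roll":0.03,"fingers":-1},
    {"tx":0,"ty":0,"tz":0,"roll":0.03,"fingers":-1},
    {"tx":0,"ty":0,"tz":0,"roll":0.03,"fingers":-1},
    {"tx":0,"ty":0,"tz":0,"roll":0.03,"fingers":-1},
    {"tx":0,"ty":0,"tz":0,"roll":0.03,"fingers":-1},
    {"tx":0,"ty":0,"tz":0,"roll":0.03,"fingers":-1},
    {"tx":0,"ty":0,"tz":0,"roll":0.03,"fingers":-1}
  ]
}}

```text
time: 14.18
tcp_pos: [0.4866, 0.1469, 0.1981]
eef_rot: [3.14, -0.006, 0.396]
force: [0.5, 0.1, 5.9]
grip_width: 0.0287
gripper_force: 54.6
```

>>> {"op": "jog_arm", "data": {
  "increments": [
    {"tx":0,"ty":0,"tz":0.0005,"roll":0.04,"fingers":-1},
    {"tx":0,"ty":0,"tz":0,"roll":0.04,"fingers":-1},
    {"tx":0,"ty":0,"tz":0,"roll":0.04,"fingers":-1},
    {"tx":0,"ty":0,"tz":0,"roll":0.04,"fingers":-1},
    {"tx":0,"ty":0,"tz":0,"roll":0.04,"fingers":-1},
    {"tx":0,"ty":0,"tz":0,"roll":0.04,"fingers":-1},
    {"tx":0,"ty":0,"tz":0,"roll":0.04,"fingers":-1},
    {"tx":0,"ty":0,"tz":0,"roll":0,"fingers":-1}
  ]
}}

```text
time: 15.18
tcp_pos: [0.4871, 0.1468, 0.1976]
eef_rot: [3.141, -0.007, 0.117]
force: [1.2, -0.4, 5.4]
grip_width: 0.0289
gripper_force: 55.0
```

>>> {"op": "jog_arm", "data": {
  "increments": [
    {"tx":0,"ty":0,"tz":0.0005,"roll":0.05,"fingers":-1},
    {"tx":0,"ty":0,"tz":0,"roll":0.05,"fingers":-1},
    {"tx":0,"ty":0,"tz":0,"roll":0.05,"fingers":-1},
    {"tx":0,"ty":0,"tz":0,"roll":0.05,"fingers":-1},
    {"tx":0,"ty":0,"tz":0,"roll":0.05,"fingers":-1},
    {"tx":0,"ty":0,"tz":0,"roll":0.05,"fingers":-1},
    {"tx":0,"ty":0,"tz":0,"roll":0.05,"fingers":-1},
    {"tx":0,"ty":0,"tz":0,"roll":0.05,"fingers":-1},
    {"tx":0,"ty":0,"tz":0,"roll":0.05,"fingers":-1},
    {"tx":0,"ty":0,"tz":0,"roll":0,"fingers":-1}
  ]
}}

```text
time: 16.42
tcp_pos: [0.4851, 0.1464, 0.1955]
eef_rot: [3.141, -0.003, -0.332]
force: [1.7, -1.3, -1.7]
grip_width: 0.0285
gripper_force: 55.6
```

```bash
python3 - <<'E'
from h import *
s=camera('scene')['img'];camera('top')
f=lambda i,u,v,k:cv2.resize(i[v:v+100,u:u+100],None,fx=k,fy=k,interpolation=cv2.INTER_CUBIC)
cv2.imwrite('pics/m1.png',np.clip(f(s,370,110,6)[:,:,::-1]*1.5,0,255).astype(np.uint8))
st=get_state();print(st['tcp_pos'],st['eef_rot'],st['force'],st['ft_torque'])
E
```

```text
[0.48504464 0.14639719 0.1954778 ] [ 3.14142083e+00 -2.60812327e-03 -3.32381440e-01] [ 2.11967783 -0.94130452 -2.21024499] [-0.29438935 -0.55949522  0.06201414]
```

View pics/m1.png

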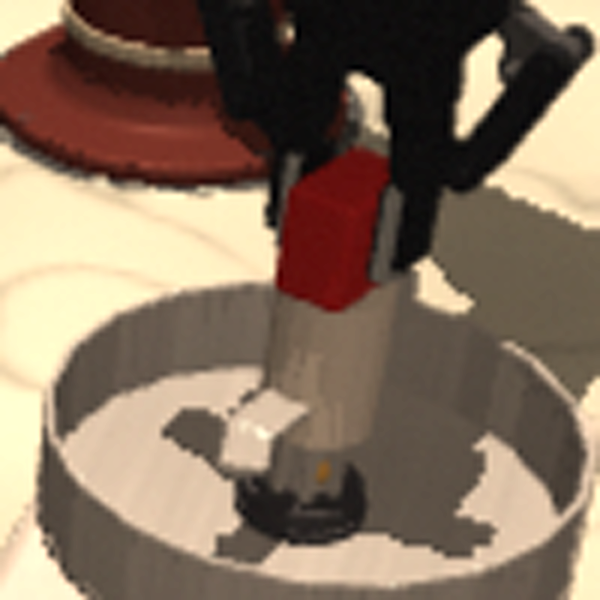

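The crop shows the rotor upright over the shaft, and the push force has dropped to zero, so the teeth have meshed. I'll lower it gently.

>>> {"op": "jog_arm", "data": {
  "increments": [
    {"tx":0,"ty":0,"tz":0.003,"roll":-0.02,"fingers":-1},
    {"tx":0,"ty":0,"tz":0.003,"roll":0,"fingers":-1},
    {"tx":0,"ty":0,"tz":0.003,"roll":0,"fingers":-1},
    {"tx":0,"ty":0,"tz":0,"roll":0,"fingers":-1}
  ]
}}

```text
time: 17.02
tcp_pos: [0.4847, 0.1464, 0.1862]
eef_rot: [3.141, -0.002, -0.313]
force: [3.4, -1.7, -1.2]
grip_width: 0.0286
gripper_force: 55.9
```

>>> {"op": "jog_arm", "data": {
  "increments": [
    {"tx":0.001,"ty":0.0003,"tz":0.003,"roll":0,"fingers":-1},
    {"tx":0,"ty":0,"tz":0.003,"roll":0,"fingers":-1},
    {"tx":0,"ty":0,"tz":0,"roll":0,"fingers":-1},
    {"tx":0,"ty":0,"tz":0,"roll":0,"fingers":-1}
  ]
}}

```text
time: 17.52
tcp_pos: [0.485, 0.1463, 0.1801]
eef_rot: [3.141, -0.0, -0.313]
force: [3.0, -2.0, -0.9]
grip_width: 0.028
gripper_force: 55.8
```

>>> {"op": "jog_arm", "data": {
  "increments": [
    {"tx":0.001,"ty":0.0003,"tz":0.002,"roll":0,"fingers":-1},
    {"tx":0,"ty":0,"tz":0.002,"roll":0,"fingers":-1},
    {"tx":0,"ty":0,"tz":0.002,"roll":0,"fingers":-1},
    {"tx":0,"ty":0,"tz":0,"roll":0,"fingers":-1}
  ]
}}

```text
time: 18.02
tcp_pos: [0.4856, 0.1461, 0.1748]
eef_rot: [-3.14, 0.001, -0.313]
force: [1.0, -0.5, 5.8]
grip_width: 0.0283
gripper_force: 56.7
```

>>> {"op": "jog_arm", "data": {
  "increments": [
    {"tx":0,"ty":0,"tz":0.0015,"roll":0,"fingers":-1},
    {"tx":0,"ty":0,"tz":0.0015,"roll":0,"fingers":-1},
    {"tx":0,"ty":0,"tz":0,"roll":0,"fingers":-1},
    {"tx":0,"ty":0,"tz":0,"roll":0,"fingers":-1}
  ]
}}

```text
time: 18.52
tcp_pos: [0.4856, 0.1461, 0.1718]
eef_rot: [-3.14, 0.001, -0.313]
force: [2.0, -1.4, 5.0]
grip_width: 0.0285
gripper_force: 56.6
```

>>> {"op": "jog_arm", "data": {
  "increments": [
    {"tx":0,"ty":0,"tz":0.0015,"roll":0,"fingers":-1},
    {"tx":0,"ty":0,"tz":0.0015,"roll":0,"fingers":-1},
    {"tx":0,"ty":0,"tz":0,"roll":0,"fingers":-1},
    {"tx":0,"ty":0,"tz":0,"roll":0,"fingers":-1}
  ]
}}

```text
time: 19.02
tcp_pos: [0.4856, 0.1461, 0.1689]
eef_rot: [-3.14, 0.001, -0.313]
force: [0.4, -1.2, 6.5]
grip_width: 0.0283
gripper_force: 56.5
```

>>> {"op": "jog_arm", "data": {
  "increments": [
    {"tx":0,"ty":0,"tz":0.001,"roll":0,"fingers":-1},
    {"tx":0,"ty":0,"tz":0.001,"roll":0,"fingers":-1},
    {"tx":0,"ty":0,"tz":0,"roll":0,"fingers":-1}
  ]
}}

```text
time: 19.4
tcp_pos: [0.4857, 0.1461, 0.1669]
eef_rot: [-3.14, 0.001, -0.313]
force: [1.9, -1.0, 6.3]
grip_width: 0.0288
gripper_force: 56.5
```

>>> {"op": "jog_arm", "data": {
  "increments": [
    {"tx":0,"ty":0,"tz":0.001,"roll":0,"fingers":-1},
    {"tx":0,"ty":0,"tz":0.001,"roll":0,"fingers":-1},
    {"tx":0,"ty":0,"tz":0.001,"roll":0,"fingers":-1},
    {"tx":0,"ty":0,"tz":0,"roll":0,"fingers":-1}
  ]
}}

```text
time: 19.9
tcp_pos: [0.4857, 0.1461, 0.1639]
eef_rot: [-3.14, 0.001, -0.313]
force: [0.5, -0.4, 7.3]
grip_width: 0.0285
gripper_force: 56.5
```

>>> {"op": "jog_arm", "data": {
  "increments": [
    {"tx":0,"ty":0,"tz":0.001,"roll":0,"fingers":-1},
    {"tx":0,"ty":0,"tz":0.001,"roll":0,"fingers":-1},
    {"tx":0,"ty":0,"tz":0,"roll":0,"fingers":-1}
  ]
}}

```text
time: 20.27
tcp_pos: [0.4858, 0.146, 0.1623]
eef_rot: [-3.14, 0.001, -0.313]
force: [0.7, -0.3, 9.5]
grip_width: 0.0283
gripper_force: 56.6
```

>>> {"op": "jog_arm", "data": {
  "increments": [
    {"tx":0,"ty":0,"tz":0.001,"roll":0,"fingers":-1},
    {"tx":0,"ty":0,"tz":0.001,"roll":0,"fingers":-1},
    {"tx":0,"ty":0,"tz":0.001,"roll":0,"fingers":-1},
    {"tx":0,"ty":0,"tz":0,"roll":0,"fingers":-1}
  ]
}}

```text
time: 20.78
tcp_pos: [0.486, 0.146, 0.1599]
eef_rot: [-3.139, 0.0, -0.313]
force: [-1.4, -0.1, 13.8]
grip_width: 0.0284
gripper_force: 57.0
```

>>> {"op": "jog_arm", "data": {
  "increments": [
    {"tx":0,"ty":0,"tz":-0.002,"roll":0,"fingers":-1},
    {"tx":0,"ty":0,"tz":-0.002,"roll":0,"fingers":-1},
    {"tx":0,"ty":0,"tz":-0.002,"roll":0,"fingers":-1},
    {"tx":0,"ty":0,"tz":0,"roll":0,"fingers":-1},
    {"tx":0,"ty":0,"tz":0,"roll":0,"fingers":-1}
  ]
}}

```text
time: 21.4
tcp_pos: [0.4857, 0.1461, 0.1648]
eef_rot: [-3.14, 0.001, -0.313]
force: [0.6, -0.3, 5.3]
grip_width: 0.0289
gripper_force: 56.3
```

>>> {"op": "jog_arm", "data": {
  "increments": [
    {"tx":0,"ty":0,"tz":-0.001,"roll":0,"fingers":-1},
    {"tx":0,"ty":0,"tz":0,"roll":0,"fingers":1},
    {"tx":0,"ty":0,"tz":0,"roll":0,"fingers":1},
    {"tx":0,"ty":0,"tz":0,"roll":0,"fingers":1},
    {"tx":0,"ty":0,"tz":0,"roll":0,"fingers":1},
    {"tx":0,"ty":0,"tz":0,"roll":0,"fingers":1},
    {"tx":0,"ty":0,"tz":0,"roll":0,"fingers":1}
  ]
}}

```text
time: 22.28
tcp_pos: [0.4857, 0.1456, 0.1653]
eef_rot: [3.142, 0.0, -0.313]
force: [0.2, -0.4, 0.2]
grip_width: 0.0854
gripper_force: 0.0
```

>>> {"op": "jog_arm", "data": {
  "increments": [
    {"tx":0,"ty":0,"tz":-0.02,"roll":0,"fingers":1},
    {"tx":0,"ty":0,"tz":-0.03,"roll":0,"fingers":1},
    {"tx":0,"ty":0,"tz":-0.03,"roll":0,"fingers":1},
    {"tx":0,"ty":0,"tz":-0.03,"roll":0,"fingers":1},
    {"tx":0,"ty":0,"tz":0,"roll":0,"fingers":1},
    {"tx":0,"ty":0,"tz":0,"roll":0,"fingers":1}
  ]
}}

```text
time: 23.02
tcp_pos: [0.4851, 0.1458, 0.2746]
eef_rot: [3.141, 0.002, -0.313]
force: [-0.5, 0.3, -0.2]
grip_width: 0.0853
gripper_force: 0.0
```

```bash
python3 - <<'E'
from h import *
s=camera('scene')['img']
f=lambda i,u,v,k:cv2.resize(i[v:v+100,u:u+100],None,fx=k,fy=k,interpolation=cv2.INTER_CUBIC)
cv2.imwrite('pics/e1.png',np.clip(f(s,370,120,6)[:,:,::-1]*1.5,0,255).astype(np.uint8))
c=camera('scene');C=lambda P:((proj(c,P)-[370,120]+.4)*6).round()
for x in(-.02,.02):
  print([C([.4855+.022*np.cos(-.313)*a-x/.02*.014*np.sin(-.313),.1455+.022*np.sin(-.313)*a+x/.02*.014*np.cos(-.313),.2]) for a in(-1,1)])
E
```

```text
[array([334., 157.]), array([275., 208.])]
[array([408., 181.]), array([350., 234.])]
```

View pics/e1.png

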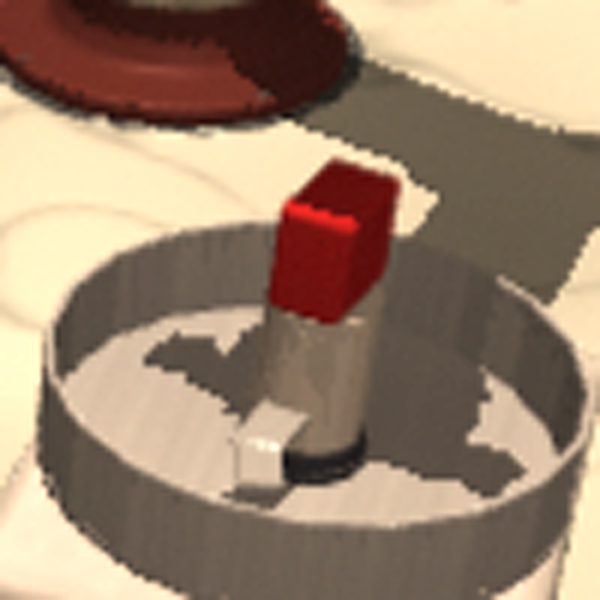

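The rotor sits on the collar and stands upright. For a precise check on its height, I'll close the fingers and touch the top of the grip lightly, which should be at z = 0.200 if it's home.

>>> {"op": "jog_arm", "data": {
  "increments": [
    {"tx":0,"ty":0,"tz":0,"roll":0,"fingers":-1},
    {"tx":0,"ty":0,"tz":0,"roll":0,"fingers":-1},
    {"tx":0,"ty":0,"tz":0,"roll":0,"fingers":-1},
    {"tx":0,"ty":0,"tz":0,"roll":0,"fingers":-1},
    {"tx":0,"ty":0,"tz":0,"roll":0,"fingers":-1},
    {"tx":0,"ty":0,"tz":0,"roll":0,"fingers":-1},
    {"tx":0,"ty":0,"tz":0.03,"roll":0,"fingers":-1},
    {"tx":0,"ty":0,"tz":0.02,"roll":0,"fingers":-1},
    {"tx":0,"ty":0,"tz":0.01,"roll":0,"fingers":-1},
    {"tx":0,"ty":0,"tz":0.006,"roll":0,"fingers":-1},
    {"tx":0,"ty":0,"tz":0,"roll":0,"fingers":-1},
    {"tx":0,"ty":0,"tz":0,"roll":0,"fingers":-1}
  ]
}}

```text
time: 24.62
tcp_pos: [0.4863, 0.1456, 0.2099]
eef_rot: [-3.141, -0.001, -0.313]
force: [-0.1, -0.1, -0.4]
grip_width: -0.0
gripper_force: 0.0
```

>>> {"op": "jog_arm", "data": {
  "increments": [
    {"tx":0,"ty":0,"tz":0.0025,"roll":0,"fingers":-1},
    {"tx":0,"ty":0,"tz":0,"roll":0,"fingers":-1},
    {"tx":0,"ty":0,"tz":0,"roll":0,"fingers":-1}
  ]
}}

```text
time: 25.0
tcp_pos: [0.4858, 0.1456, 0.2069]
eef_rot: [-3.142, -0.0, -0.313]
force: [0.4, 0.3, -1.4]
grip_width: -0.0002
gripper_force: 0.0
```

>>> {"op": "jog_arm", "data": {
  "increments": [
    {"tx":0,"ty":0,"tz":0.0025,"roll":0,"fingers":-1},
    {"tx":0,"ty":0,"tz":0,"roll":0,"fingers":-1},
    {"tx":0,"ty":0,"tz":0,"roll":0,"fingers":-1}
  ]
}}

```text
time: 25.38
tcp_pos: [0.4858, 0.1456, 0.2043]
eef_rot: [3.141, 0.0, -0.313]
force: [-0.7, 0.4, 0.0]
grip_width: 0.0004
gripper_force: 0.0
```

>>> {"op": "jog_arm", "data": {
  "increments": [
    {"tx":0,"ty":0,"tz":0.0025,"roll":0,"fingers":-1},
    {"tx":0,"ty":0,"tz":0,"roll":0,"fingers":-1},
    {"tx":0,"ty":0,"tz":0,"roll":0,"fingers":-1}
  ]
}}

```text
time: 25.75
tcp_pos: [0.4858, 0.1456, 0.2018]
eef_rot: [3.141, 0.0, -0.313]
force: [-0.2, -0.2, -0.3]
grip_width: -0.0004
gripper_force: 0.0
```

>>> {"op": "jog_arm", "data": {
  "increments": [
    {"tx":0,"ty":0,"tz":0.0015,"roll":0,"fingers":-1},
    {"tx":0,"ty":0,"tz":0,"roll":0,"fingers":-1},
    {"tx":0,"ty":0,"tz":0,"roll":0,"fingers":-1}
  ]
}}

```text
time: 26.12
tcp_pos: [0.4858, 0.1456, 0.2003]
eef_rot: [3.141, 0.0, -0.313]
force: [0.2, -0.6, -0.0]
grip_width: 0.0001
gripper_force: 0.0
```

There's no contact down to 0.2003, so the rotor is fully home. I'll retreat and hand in.

>>> {"op": "jog_arm", "data": {
  "increments": [
    {"tx":0,"ty":0,"tz":-0.02,"roll":0,"fingers":-1},
    {"tx":0,"ty":0,"tz":-0.03,"roll":0,"fingers":-1},
    {"tx":0,"ty":0,"tz":-0.03,"roll":0,"fingers":-1},
    {"tx":0,"ty":0,"tz":0,"roll":0,"fingers":-1},
    {"tx":0,"ty":0,"tz":0,"roll":0,"fingers":-1}
  ]
}}

```text
time: 26.75
tcp_pos: [0.4851, 0.1458, 0.2796]
eef_rot: [3.141, 0.001, -0.313]
force: [-0.7, 0.0, -0.9]
grip_width: -0.0
gripper_force: 0.0
```

```bash
python3 -c "
from plant import *
print(close_job())"
```

```text
the job is handed in; nothing more can be done
None
```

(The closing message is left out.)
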